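Uncover the breakfast tray and unscrew the jar

ROBOT

A 6-joint arm with a two-finger parallel gripper is mounted at the origin on a cart in front of the work surface, level with it; the furniture and walls round the work are solid. World frame = base frame: x ahead of the robot, y to its left, z up, the work surface at z = 0. Lengths are in mm, angles in degrees, forces in N, time in s.
With the tool pointing down it reaches from about 300 to 850 mm from the base axis. Payload 4.2 kg.
Tool frame: the origin (TCP) lies at the very end of the fingers, on their centre line; the grasp point (between the pads) lies 19 mm behind it (env.grip_point_offset is the distance from the TCP to the grasp point, in mm); z points along the fingers, y is the line along which they close (so a half turn about z gives the same grasp; the last joint's range is limited). The gripper opens to 91 mm and grips with 3 to 60 N. Pads are 32 mm wide; open, the fingers measure 118 mm over their backs; the gripper's body (76 mm by 178 mm) begins 60 mm behind the grasp point.
Start: joints at [66.864, 18.312, 89.639, -0, 72.044, -1.146], TCP at [215.31, 533.183, 213.976] pointing down, gripper open.
Joint ranges: [-177.97, 177.97], [-48.28, 115.42], [12.27, 149.76], [-77.06, 257.06], [2.81, 150.46], [-146.56, 146.56]. Speed limits (degrees/s): [147.25, 147.25, 180, 180, 180, 180].

INTERFACE

Orientations are given as [roll, pitch, yaw] about the fixed x, y, z axes, in that order (R = Rz(yaw) Ry(pitch) Rx(roll)).
In Python, from workcell import env gives the robot as it stands. The module is installed in compiled form; this text tells all that it offers.
- The arm moves only by the tool arm_command, never from a script. Its argument "rows" is a list of rows, each an object with "delta_pos": the shift along the tool's x, y, z in mm, a list of three; "roll": the turn about the tool's z in units of 5 degrees (1.0 is 5 degrees); "jaw": the opening in per cent of the stroke, from 0 (shut) to 100 (fully open). A call has 1 to 20 rows; each row is the pose to reach, as a shift and turn from the pose commanded when the call began, along the tool's axes at that moment; what a row does not reach only later rows make up. A row lasts 1/12 s, in which the tool goes at most 41.7 mm and 7.16 degrees, less where a joint would pass 70% of its speed; a pose out of reach is approached as far as the arm can. A call with a gripper value outside its range is refused whole. The fingers move at their own pace and stop on an object; "squeeze" is the grip in N (left out, the last holds). Time passes only in rows, so rows that repeat a pose let the fingers close. It gives the time, the measured TCP pose, the force, the opening and the grip force at its end, in the units of the state.
- env.state(): the state, without advancing time (a new reading comes with each control period).
- env.grab_frame(name): name is "scene" or "side" or "wrist"; returns a dict with "img" (420x560x3 uint8, blue, green, red), "z_map" (420x560 float32, mm along the optical axis (not along the pixel's ray), 0 where there is no reading), "fov_y" (degrees; the focal length in pixels is half the picture's height over the tangent of half this angle, whatever the lens; pixels are square), "cx", "cy" (the principal point, pixels), "R" (3x3) and "t" (3): a world point X has camera coordinates R X + t; the wrist camera has in their place "T_tool_cam" (4x4, takes a point from camera to tool coordinates, whose origin is the TCP and whose axes are the flange's). Camera axes: x right, y down, z forward; pixel columns grow to the right and rows downward; lengths in mm; the calibration is good to about 2 mm. A picture is of the moment at which its call begins: read the wrist's pose just before it.
- env.job_done(): hands the job in; it is judged then, once.
The state is a dict: "time_s": time; "qpos": joint angles; "qvel": joint speeds; "effort": joint torques, N m; "ee_pos": TCP position; "ee_rot": TCP orientation; "force": force on the tool from outside, world axes, zero at the start; "torque": the same for the moment, N m; "gripper_width": finger opening in mm; "gripper_force": force on a finger pad.
Only numpy, scipy, OpenCV 4.12 (cv2) and the standard library are available. Lean on these libraries where they do the work, as an engineer would, in place of code of your own. Each camera call takes 0.05 s, during which the arm holds its last target. There are 200 camera calls.

TASK

Lift the wire food cover off the wooden tray by the loop on its top and set it down gently, standing flat on the free worktop beside the tray. Then unscrew the tight metal cap of the square jar, which the wooden holder keeps from turning; leave the jar down in its holder, and when the threads have let go lift the cap straight up, just clear of the jar. Finish while still holding the cap level and still, just above the jar's mouth: do not put it down or let it go, and leave the things around the tray alone.

Things in the scene. Friction and masses are not known exactly. Their poses are not given: they have to be found in the camera images.
- serving_tray: fixed slatted wooden tray, 196 (its x) x 382 (its y) mm, long side roughly away from the robot; origin: centre of its underside, on the worktop; inner floor 14 mm above the worktop, long side walls 30 mm high, end walls 42 mm high, inner space 170 x 358 mm
- food_cover: loose oval cover of wire and cane, an open net with a rim of 4 mm bars, 169 (its x) x 356 (its y) x 121 mm, 0.07 to 0.16 kg; origin: centre of its underside. It starts over the jar inside the tray, 3 to 5 mm play, long axis along the tray's; it must rise 90 mm to clear jar and tray. The worktop left (+y) of the tray is free for at least 0.25 m
- cover_knob (a point): middle of the loop on top of the cover, an upright grip 20 mm thick, round, from 76 to 116 mm above the cover's underside; this point is 96 mm above the underside, on the cover's axis
- jar_holder: fixed square wooden holder, 79 x 79 mm, 26 mm high, in the tray under the cover; origin: centre of its underside (on the tray floor, 14 mm above the worktop); square recess 63 x 63 mm, floor 4 mm above the origin; keeps the jar from turning more than 0.05 rad
- jam_jar: loose square glass jar, body 60 x 60 x 40 mm, 0.21 to 0.42 kg, standing in the holder; origin: centre of its underside; above the body a round neck of 25 mm radius over the threads, with a springy seal on its mouth, up to 66 mm above the underside when the cap is off. z is up
- jar_cap: loose round ribbed metal cap, 59 mm diameter, 20 mm high, 30 g, screwed on the jar; origin: centre of its underside (lower rim), 46 mm above the jar's underside when closed. z is up; its yaw minus the jar's is 0 when fully tight, 0 to 0.2 rad at the start, and grows as it is unscrewed
- cap_top (a point): centre of the cap's top, 20 mm above its lower rim. Unscrews anticlockwise seen from above, without rising, at up to 0.7 N m (grip 40 N or more). The threads let go 1.05 to 1.1 rad from fully tight; the seal then pushes the cap up by up to 2.5 mm and it lifts straight off. Hard stop at 1.65 rad: one turn of about 1.27 rad in one grasp opens it from any start
- tea_mug: bystander: grey-green mug with handle, 78 x 110 x 97 mm, to the left; origin: centre of its underside
- lemon_a: bystander: lemon, 77 x 51 x 52 mm, to the left; origin: centre of its underside
- globe_jar_b: bystander: small round glass jar, 57 mm wide, 59 mm high, to the right; origin: centre of its underside
- clip_jar_a: bystander: small glass jar with wire clip, 64 x 58 x 53 mm, to the right; origin: centre of its underside
Mind the look-alikes: they are no part of the job. There is more than one size of the jar_cap; the one meant has the size given above. What is shaped like the jam_jar but green is not meant.

How it is judged:
By the outcome, as a careful person would: the job done as asked, in the order asked, and still so for the second after the job is handed in, while the arm keeps its last pose, push and grip.
It also fails if it takes over 48 s, if anything falls off the work surface, if the arm or the gripper's body presses on something with over 40 N, if the wrist force passes 120 N, or if a joint passes its speed limit or range.

## Working session

There is one attempt and no reset: what is moved stays moved. The work goes in short steps, Python scripts to look and compute and a tool call to move; the robot and the scene stay as the last step left them, time stands still between calls to the robot, and variables do not carry over. Pictures are saved under pics/ and viewed, at most 10 in all, crops included, and the job is handed in when it is done.

Besides the shell and the picture viewer there is one more tool, called after "Call:" as name(argument=value, ...) on one line, values as JSON. arm_command: Moves the arm, as the interface text tells. Its arguments: {"type":"object","properties":{"rows":{"type":"array"},"squeeze":{"type":"number"}},"required":["rows"]}

```bash
mkdir -p pics
cat > h.py <<'E'
import numpy as np, cv2
from scipy.spatial.transform import Rotation as Ro
from workcell import env
def cam(name):
    s=env.state(); f=env.grab_frame(name)
    f['f']=210/np.tan(np.radians(f['fov_y']/2))
    if 'R' in f: R=np.array(f['R']);t=np.array(f['t']);f['Rw']=R.T;f['o']=-R.T@t
    else:
        T=np.eye(4);T[:3,:3]=Ro.from_euler('xyz',s['ee_rot'],degrees=True).as_matrix();T[:3,3]=s['ee_pos']
        T=T@np.array(f['T_tool_cam']);f['Rw']=T[:3,:3];f['o']=T[:3,3]
    return f
def ray(f,u,v):
    return f['Rw']@np.array([(u-f['cx'])/f['f'],(v-f['cy'])/f['f'],1.])
def onz(f,u,v,z):
    d=ray(f,u,v);return f['o']+d*(z-f['o'][2])/d[2]
def cloud(f):
    v,u=np.mgrid[:420,:560];Z=f['z_map']
    P=np.stack([(u-f['cx'])/f['f']*Z,(v-f['cy'])/f['f']*Z,Z],-1)@f['Rw'].T+f['o']
    P[Z==0]=np.nan;return P
E
python3 - <<'E'
from h import *
s=env.state();print(s)
a=cam('scene');b=cam('side');c=cam('wrist')
for n,f in zip('abc',(a,b,c)): np.save(f'{n}.npy',f,allow_pickle=True);print(f['o'],f['f'])
cv2.imwrite('pics/1.png',a['img']);cv2.imwrite('pics/2.png',b['img'])
E
```

```text
{'time_s': 0.0, 'qpos': array([ 6.68638463e+01,  1.83511608e+01,  8.97084047e+01, -1.64302810e-04,
        7.20424685e+01, -1.14614383e+00]), 'qvel': array([ 0.04608656,  0.06013437, -0.04390985,  0.0375897 , -0.03686799,
        0.04703059]), 'effort': array([ 7.38797098e-04, -4.12459910e+01, -2.31981021e+01,  7.25237536e-02,
        4.57353937e-02, -1.47010137e-04]), 'ee_pos': array([215.10528978, 532.6927174 , 213.11154919]), 'ee_rot': array([-1.79897983e+02, -1.88477119e-03,  1.58010039e+02]), 'force': array([ 0.23799605,  0.21827434, -0.01141877]), 'torque': array([-0.04141458,  0.02440307, -0.03859002]), 'gripper_force': 0.0, 'gripper_width': 91.38503730876852}
[ -313.24716575 -1183.49384987   713.26177658] 493.7464891826558
[   28.99773722 -1097.86171642   954.65472345] 485.9784368182535
[145.18690705 561.55464757 384.90511657] 318.4130636156292
```

View pics/1.png

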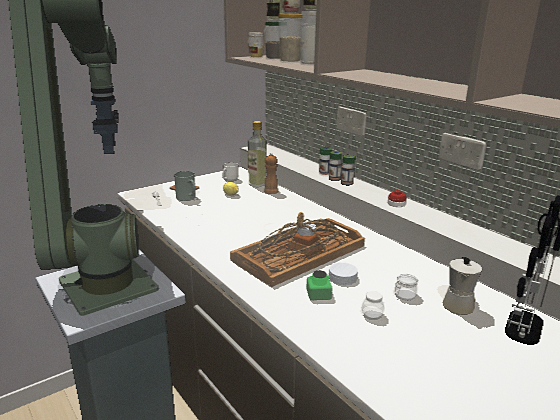

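View pics/2.png

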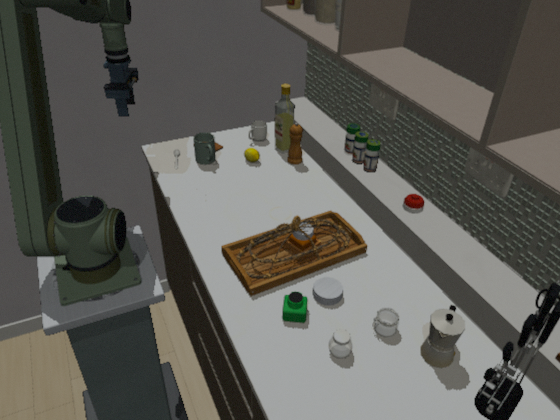

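The scene view shows the tray around (300,248) with the cover's loop near (300,217). In the side view the tray is around (295,250) and the loop near (296,222). The mug and lemon are to the left; the green jar, the flat lid and the glass jars are to the right.

Run:
```python
from h import *
for n in 'ab':
    f=np.load(n+'.npy',allow_pickle=True).item();P=cloud(f)
    hsv=cv2.cvtColor(f['img'],cv2.COLOR_BGR2HSV)
    m=((hsv[...,0]<22)&(hsv[...,1]>90)&(hsv[...,2]>25)).astype(np.uint8)
    m[:200 if n=='a' else 205]=0; m[300:]=0
    m=cv2.morphologyEx(m,cv2.MORPH_CLOSE,np.ones((5,5)))
    k,l,st,c=cv2.connectedComponentsWithStats(m);i=1+np.argmax(st[1:,4]);print(n,st[i])
    Q=P[(l==i)];Q=Q[(Q[:,2]>20)&(Q[:,2]<50)]
    r=cv2.minAreaRect(Q[:,:2].astype(np.float32));print('tray',r,cv2.boxPoints(r).tolist())
    hull=cv2.boundingRect((l==i).astype(np.uint8)) 
    T=P[...,2]; c=np.array(r[0]); near=(np.hypot(P[...,0]-c[0],P[...,1]-c[1])<80)
    for lo,hi in((60,85),(85,105),(105,125),(125,150)):
        q=near&(T>lo)&(T<hi);v,u=np.nonzero(q)
        if len(v): print(lo,hi,len(v),np.nanmedian(P[q],0).round(1),P[q].min(0).round(),P[q].max(0).round(),u.min(),u.max(),v.min(),v.max())
    for (nm,lo,hi) in (('obj',15,120),):
        q=(T>lo)&(T<hi)&(P[...,0]>200)&(P[...,0]<900)&(l!=i)
        k,l2,s2,_=cv2.connectedComponentsWithStats(q.astype(np.uint8))
        for j in range(1,k):
            if s2[j,4]>60: print(nm,s2[j],np.nanmin(P[l2==j],0).round(),np.nanmax(P[l2==j],0).round())
a=[cv2.resize(np.load(n+'.npy',allow_pickle=True).item()['img'][200:290,215:375],(640,360),interpolation=cv2.INTER_CUBIC)for n in 'ab']
cv2.imwrite('pics/3.png',cv2.resize(np.vstack(a),(533,600)))
```

```text
a [ 230  212  135   74 4469]
tray ((537.1348266601562, -154.09774780273438), (384.8592224121094, 197.81503295898438), 3.8397927284240723) [[338.513671875, -68.29866790771484], [351.7607421875, -265.6696472167969], [735.7559814453125, -239.89682006835938], [722.5089111328125, -42.525848388671875]]
60 85 194 [ 546.4 -169.8   78.4] [ 474. -213.   60.] [602. -93.  85.] 280 321 219 240
85 105 213 [ 535.  -156.7   93.1] [ 460. -195.   85.] [ 612. -109.  105.] 275 324 219 236
105 125 43 [ 532.6 -154.9  114.3] [ 521. -163.  106.] [ 553. -145.  125.] 297 303 215 223
125 150 23 [ 531.1 -155.3  131.1] [ 524. -162.  125.] [ 548. -151.  138.] 298 303 212 217
obj [   98   140   462   199 15398] [ 200. -783.   15.] [900. 676. 120.]
obj [223 182  16  12 152] [591. 343.  15.] [642. 411.  55.]
obj [297 223  19  13 154] [ 511. -192.   48.] [646. -96.  97.]
obj [230 253  13  11  82] [ 338. -135.   15.] [349. -70.  43.]
obj [307 263  51  34 980] [ 395. -402.   15.] [ 586. -298.   66.]
obj [245 265  29  17 116] [ 346. -264.   15.] [ 362. -144.   43.]
obj [395 273  24  24 458] [ 585. -525.   15.] [ 647. -4
[... 891 characters left out ...]
 562] [418. 383.  15.] [495. 499.  99.]
obj [244 148  15  14 167] [588. 345.  15.] [641. 405.  52.]
obj [294 224  19  16 190] [ 530. -185.   19.] [633. -75.  98.]
obj [312 277  31  26 595] [ 503. -378.   15.] [ 581. -299.   32.]
obj [282 292  25  29 605] [ 394. -404.   15.] [ 471. -325.   67.]
obj [ 422  305   43   60 1204] [ 647. -646.   15.] [ 740. -568.  120.]
obj [372 308  27  27 548] [ 583. -525.   15.] [ 644. -470.   56.]
obj [328 330  24  28 521] [ 450. -538.   15.] [ 504. -485.   64.]
obj [ 527  334   33   71 1330] [ 756. -824.   15.] [ 899. -715.  113.]
obj [481 336  58  63 633] [ 680. -784.   15.] [ 866. -702.  120.]
obj [502 386  14  21  70] [ 706. -783.   15.] [ 783. -753.   62.]
```

View pics/3.png

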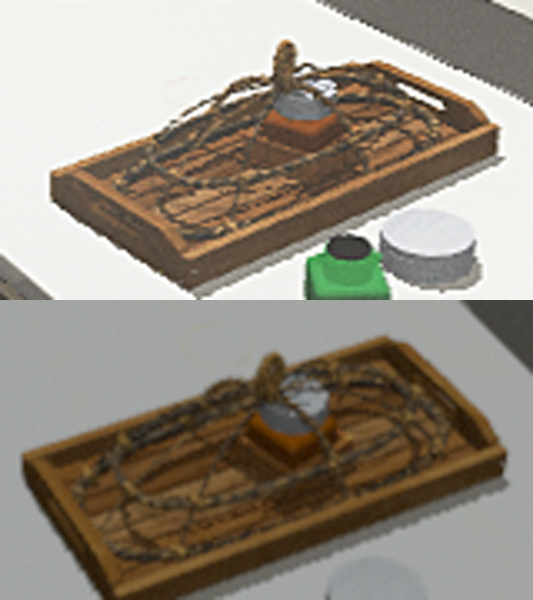

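The crop shows the upright loop and under it the closed cap on its holder. The tray is at (536,-154) with its long axis turned about 4.3° from x, and the loop is at about (531,-155) with its top near z=135. The sizes match those given.

```bash
cat >> h.py <<'E'
CMD=None
def delta(target,yaw_cmd,pos_cmd):
    R=Ro.from_euler('xyz',[180,0,yaw_cmd],degrees=True).as_matrix()
    return (R.T@(np.array(target)-np.array(pos_cmd))).round(1)
E
python3 - <<'E'
from h import *
print(delta([531,-155,230],158,[215.31,533.18,213.98]))
E
```

```text
[-550.5 -519.8  -16. ]
```

Call:
arm_command(rows=[{"delta_pos":[-100,-95,-16],"roll":0,"jaw":100},{"delta_pos":[-550,-520,-16],"roll":12.8,"jaw":100},{"delta_pos":[-550,-520,-16],"roll":12.8,"jaw":100},{"delta_pos":[-550,-520,-16],"roll":12.8,"jaw":100},{"delta_pos":[-550,-520,-16],"roll":12.8,"jaw":100},{"delta_pos":[-550,-520,-16],"roll":12.8,"jaw":100},{"delta_pos":[-550,-520,-16],"roll":12.8,"jaw":100},{"delta_pos":[-550,-520,-16],"roll":12.8,"jaw":100},{"delta_pos":[-550,-520,-16],"roll":12.8,"jaw":100},{"delta_pos":[-550,-520,-16],"roll":12.8,"jaw":100},{"delta_pos":[-550,-520,-16],"roll":12.8,"jaw":100},{"delta_pos":[-550,-520,-16],"roll":12.8,"jaw":100},{"delta_pos":[-550,-520,-16],"roll":12.8,"jaw":100},{"delta_pos":[-550,-520,-16],"roll":12.8,"jaw":100},{"delta_pos":[-550,-520,-16],"roll":12.8,"jaw":100},{"delta_pos":[-550,-520,-16],"roll":12.8,"jaw":100},{"delta_pos":[-550,-520,-16],"roll":12.8,"jaw":100},{"delta_pos":[-550,-520,-16],"roll":12.8,"jaw":100},{"delta_pos":[-550,-520,-16],"roll":12.8,"jaw":100},{"delta_pos":[-550,-520,-16],"roll":12.8,"jaw":100}])

```text
time_s: 1.82
ee_pos: [531.1, -157.2, 229.0]
ee_rot: [-179.9, -0.0, 93.8]
force: [0.4, 1.0, -0.2]
gripper_width: 91.1
gripper_force: 0.0
```

Run:
```python
from h import *
s=env.state();print(s['ee_pos'],s['ee_rot'],s['qpos'].round(1))
f=cam('wrist');np.save('w1.npy',f,allow_pickle=True);P=cloud(f);print(f['o'],f['Rw'].round(2).tolist())
T=P[...,2];near=np.hypot(P[...,0]-532,P[...,1]+155)<60
for lo,hi in((96,104),(104,112),(112,120),(120,128),(128,140)):
    q=near&(T>lo)&(T<hi);v,u=np.nonzero(q)
    if len(v):print(lo,len(v),np.median(P[q],0).round(1),P[q].min(0).round(),P[q].max(0).round(),u.min(),u.max(),v.min(),v.max())
hsv=cv2.cvtColor(f['img'],cv2.COLOR_BGR2HSV)
q=(T>78)&(T<88)&(hsv[...,1]<60)&near;v,u=np.nonzero(q);print('cap',len(v),cv2.minEnclosingCircle(P[q][:,:2].astype(np.float32)),np.median(P[q],0))
cv2.imwrite('pics/4.png',f['img'])
```

```text
[ 531.10886771 -157.15227133  229.02241897] [-1.79947332e+02 -1.95088738e-02  9.38004388e+01] [-17.7  15.9  90.9  -0.   73.2 -21.5]
[526.37126477 -81.46011615 400.74031517] [[1.0, 0.06, 0.02], [0.07, -0.96, -0.27], [0.0, 0.27, -0.96]]
96 526 [ 534.  -145.6   97.9] [ 486. -180.   96.] [ 583. -122.  104.] 233 330 164 224
104 59 [ 533.3 -150.5  105.8] [ 523. -154.  104.] [ 548. -141.  112.] 270 298 188 199
112 55 [ 544.5 -143.4  114.8] [ 521. -157.  112.] [ 553. -141.  120.] 268 303 189 204
120 94 [ 544.2 -149.3  124.4] [ 522. -161.  120.] [ 552. -143.  128.] 268 302 193 212
128 298 [ 537.1 -150.3  133.7] [ 525. -159.  128.] [ 549. -143.  138.] 272 299 194 211
cap 1679 ((561.9750366210938, -150.3297882080078), 29.25018882751465) [ 565.75794927 -144.9183815    85.1223516 ]
```

View pics/4.png

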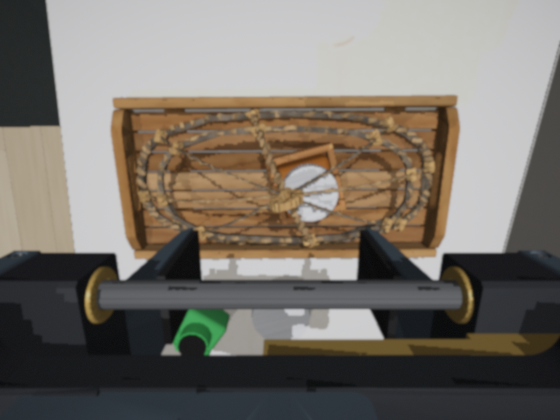

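The wrist view shows the loop at pixels (286,200), its top centred at about (537,-152). The wire arch runs roughly along y, so closing along x is clear. The cap is at (311,192), roughly (562,-150).

Call:
arm_command(rows=[{"delta_pos":[3,6,30],"roll":0,"jaw":100},{"delta_pos":[3,6,60],"roll":0,"jaw":100},{"delta_pos":[3,6,85],"roll":0,"jaw":100},{"delta_pos":[3,6,100],"roll":0,"jaw":100},{"delta_pos":[3,6,110],"roll":0,"jaw":100},{"delta_pos":[3,6,118],"roll":0,"jaw":100},{"delta_pos":[3,6,124],"roll":0,"jaw":100},{"delta_pos":[3,6,127],"roll":0,"jaw":100},{"delta_pos":[3,6,129],"roll":0,"jaw":100},{"delta_pos":[3,6,129],"roll":0,"jaw":100},{"delta_pos":[3,6,129],"roll":0,"jaw":100}])

```text
time_s: 2.78
ee_pos: [536.8, -151.6, 101.5]
ee_rot: [179.9, 0.0, 94.0]
force: [0.6, -0.6, -0.0]
gripper_width: 91.0
gripper_force: 0.0
```

Call:
arm_command(rows=[{"delta_pos":[0,0,1],"roll":0,"jaw":40},{"delta_pos":[0,0,1],"roll":0,"jaw":40},{"delta_pos":[0,0,1],"roll":0,"jaw":10},{"delta_pos":[0,0,1],"roll":0,"jaw":10},{"delta_pos":[0,0,1],"roll":0,"jaw":10},{"delta_pos":[0,0,1],"roll":0,"jaw":5},{"delta_pos":[0,0,1],"roll":0,"jaw":5},{"delta_pos":[0,0,1],"roll":0,"jaw":5},{"delta_pos":[0,0,1],"roll":0,"jaw":5},{"delta_pos":[0,0,1],"roll":0,"jaw":5},{"delta_pos":[0,0,1],"roll":0,"jaw":5},{"delta_pos":[0,0,1],"roll":0,"jaw":5}], squeeze=30)

```text
time_s: 3.78
ee_pos: [536.4, -151.5, 99.9]
ee_rot: [180.0, -0.0, 94.0]
force: [0.2, -0.4, -0.3]
gripper_width: 19.4
gripper_force: 30.0
```

Call:
arm_command(rows=[{"delta_pos":[0,0,-3],"roll":0,"jaw":5},{"delta_pos":[0,0,-8],"roll":0,"jaw":5},{"delta_pos":[0,0,-15],"roll":0,"jaw":5},{"delta_pos":[0,0,-23],"roll":0,"jaw":5},{"delta_pos":[0,0,-32],"roll":0,"jaw":5},{"delta_pos":[0,0,-41],"roll":0,"jaw":5},{"delta_pos":[0,0,-50],"roll":0,"jaw":5},{"delta_pos":[0,0,-59],"roll":0,"jaw":5},{"delta_pos":[0,0,-68],"roll":0,"jaw":5},{"delta_pos":[0,0,-77],"roll":0,"jaw":5},{"delta_pos":[0,0,-86],"roll":0,"jaw":5},{"delta_pos":[0,0,-94],"roll":0,"jaw":5},{"delta_pos":[0,0,-101],"roll":0,"jaw":5},{"delta_pos":[0,0,-106],"roll":0,"jaw":5},{"delta_pos":[0,0,-109],"roll":0,"jaw":5},{"delta_pos":[0,0,-110],"roll":0,"jaw":5},{"delta_pos":[0,0,-110],"roll":0,"jaw":5},{"delta_pos":[0,0,-110],"roll":0,"jaw":5}])

```text
time_s: 5.28
ee_pos: [536.1, -151.4, 209.5]
ee_rot: [-180.0, -0.0, 94.0]
force: [-0.2, 0.1, -1.0]
gripper_width: 19.1
gripper_force: 30.0
```

Run:
```python
from h import *
im=[]
for n in('scene','side'):
    f=cam(n);P=cloud(f);im.append(cv2.resize(f['img'][150:300,200:380],(720,600))[:,:])
    q=(P[...,2]>90)&(P[...,2]<165)&(abs(P[...,0]-536)<200)&(abs(P[...,1]+154)<110)
    Q=P[q];L=Q[Q[:,2]<122];print(len(Q),len(L),cv2.minAreaRect(L[:,:2].astype(np.float32)),Q[:,2].min())
    A=np.c_[L[:,:2]-[536,-152],np.ones(len(L))];print(np.linalg.lstsq(A,L[:,2],rcond=None)[0])
cv2.imwrite('pics/5.png',np.hstack([cv2.resize(i,(400,333)) for i in im]))
```

```text
1204 7 ((479.0434875488281, -190.0996551513672), (214.8478546142578, 83.09733581542969), 2.9992012977600098) 90.25064414489077
[-4.27925342e-02 -3.43742160e-01  9.48192074e+01]
1514 29 ((523.3670043945312, -150.68911743164062), (327.4414978027344, 156.43003845214844), 0.423761248588562) 118.0573182738948
[-1.25597656e-03  4.30726816e-03  1.20579572e+02]
```

View pics/5.png

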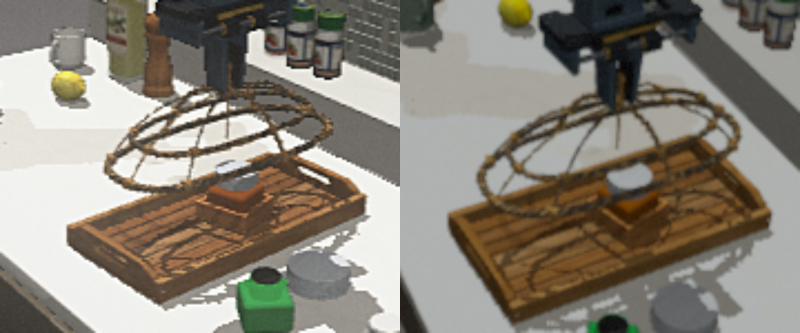

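The view shows the cover hanging level, well clear of the tray, with the jar still in its holder. Next I carry it to the left.

Call:
arm_command(rows=[{"delta_pos":[2,0,0],"roll":0,"jaw":5},{"delta_pos":[7,0,0],"roll":0,"jaw":5},{"delta_pos":[15,0,0],"roll":0,"jaw":5},{"delta_pos":[26,0,0],"roll":0,"jaw":5},{"delta_pos":[40,0,0],"roll":0,"jaw":5},{"delta_pos":[56,0,0],"roll":0,"jaw":5},{"delta_pos":[73,0,0],"roll":0,"jaw":5},{"delta_pos":[91,0,0],"roll":0,"jaw":5},{"delta_pos":[109,0,0],"roll":0,"jaw":5},{"delta_pos":[127,0,0],"roll":0,"jaw":5},{"delta_pos":[145,0,0],"roll":0,"jaw":5},{"delta_pos":[162,0,0],"roll":0,"jaw":5},{"delta_pos":[178,0,0],"roll":0,"jaw":5},{"delta_pos":[192,0,0],"roll":0,"jaw":5},{"delta_pos":[204,0,0],"roll":0,"jaw":5},{"delta_pos":[213,0,0],"roll":0,"jaw":5},{"delta_pos":[218,0,0],"roll":0,"jaw":5},{"delta_pos":[220,0,0],"roll":0,"jaw":5},{"delta_pos":[220,0,0],"roll":0,"jaw":5},{"delta_pos":[220,0,0],"roll":0,"jaw":5}])

```text
time_s: 7.05
ee_pos: [521.0, 67.6, 209.9]
ee_rot: [180.0, 0.0, 94.0]
force: [-0.1, -0.3, -1.1]
gripper_width: 19.3
gripper_force: 30.0
```

Call:
arm_command(rows=[{"delta_pos":[0,0,3],"roll":0,"jaw":5},{"delta_pos":[0,0,9],"roll":0,"jaw":5},{"delta_pos":[0,0,18],"roll":0,"jaw":5},{"delta_pos":[0,0,29],"roll":0,"jaw":5},{"delta_pos":[0,0,40],"roll":0,"jaw":5},{"delta_pos":[0,0,51],"roll":0,"jaw":5},{"delta_pos":[0,0,62],"roll":0,"jaw":5},{"delta_pos":[0,0,73],"roll":0,"jaw":5},{"delta_pos":[0,0,84],"roll":0,"jaw":5},{"delta_pos":[0,0,93],"roll":0,"jaw":5},{"delta_pos":[0,0,101],"roll":0,"jaw":5},{"delta_pos":[0,0,107],"roll":0,"jaw":5},{"delta_pos":[0,0,111],"roll":0,"jaw":5},{"delta_pos":[0,0,114],"roll":0,"jaw":5},{"delta_pos":[0,0,116],"roll":0,"jaw":5},{"delta_pos":[0,0,117],"roll":0,"jaw":5},{"delta_pos":[0,0,117],"roll":0,"jaw":5},{"delta_pos":[0,0,117],"roll":0,"jaw":5}])

```text
time_s: 8.55
ee_pos: [521.2, 68.0, 93.2]
ee_rot: [180.0, -0.0, 94.0]
force: [-1.3, 0.2, -1.3]
gripper_width: 19.6
gripper_force: 30.0
```

Call:
arm_command(rows=[{"delta_pos":[0,0,1],"roll":0,"jaw":5},{"delta_pos":[0,0,2],"roll":0,"jaw":5},{"delta_pos":[0,0,3],"roll":0,"jaw":5},{"delta_pos":[0,0,4],"roll":0,"jaw":5},{"delta_pos":[0,0,5],"roll":0,"jaw":5},{"delta_pos":[0,0,6],"roll":0,"jaw":5},{"delta_pos":[0,0,6.5],"roll":0,"jaw":5},{"delta_pos":[0,0,6.5],"roll":0,"jaw":5},{"delta_pos":[0,0,6.5],"roll":0,"jaw":5}])

```text
time_s: 9.3
ee_pos: [521.0, 68.0, 86.4]
ee_rot: [-180.0, -0.0, 94.0]
force: [-0.1, 0.1, -0.9]
gripper_width: 19.1
gripper_force: 30.0
```

Call:
arm_command(rows=[{"delta_pos":[0,0,0.5],"roll":0,"jaw":5},{"delta_pos":[0,0,0.8],"roll":0,"jaw":5},{"delta_pos":[0,0,1.0],"roll":0,"jaw":5},{"delta_pos":[0,0,1.0],"roll":0,"jaw":5},{"delta_pos":[0,0,1.0],"roll":0,"jaw":5}])

```text
time_s: 9.72
ee_pos: [521.1, 68.0, 85.9]
ee_rot: [180.0, -0.0, 94.0]
force: [-0.7, -0.4, 3.9]
gripper_width: 19.3
gripper_force: 30.0
```

The force reads +3.9 N, so the cover is standing on the worktop. I release it.

Call:
arm_command(rows=[{"delta_pos":[0,0,0.7],"roll":0,"jaw":24},{"delta_pos":[0,0,0.3],"roll":0,"jaw":28},{"delta_pos":[0,0,0],"roll":0,"jaw":33},{"delta_pos":[0,0,0],"roll":0,"jaw":40},{"delta_pos":[0,0,0],"roll":0,"jaw":50},{"delta_pos":[0,0,0],"roll":0,"jaw":60},{"delta_pos":[0,0,0],"roll":0,"jaw":70},{"delta_pos":[0,0,0],"roll":0,"jaw":70},{"delta_pos":[0,0,-3],"roll":0,"jaw":70},{"delta_pos":[0,0,-10],"roll":0,"jaw":70},{"delta_pos":[0,0,-22],"roll":0,"jaw":70},{"delta_pos":[0,0,-40],"roll":0,"jaw":70},{"delta_pos":[0,0,-60],"roll":0,"jaw":80},{"delta_pos":[0,0,-85],"roll":0,"jaw":100},{"delta_pos":[0,0,-110],"roll":0,"jaw":100},{"delta_pos":[0,0,-125],"roll":0,"jaw":100},{"delta_pos":[0,0,-130],"roll":0,"jaw":100},{"delta_pos":[0,0,-130],"roll":0,"jaw":100}])

```text
time_s: 11.22
ee_pos: [521.7, 68.0, 217.2]
ee_rot: [179.8, -0.0, 94.0]
force: [1.1, 0.5, -0.6]
gripper_width: 91.2
gripper_force: 0.0
```

Call:
arm_command(rows=[{"delta_pos":[-20,2,0],"roll":0,"jaw":100},{"delta_pos":[-50,5,0],"roll":1,"jaw":100},{"delta_pos":[-85,9,0],"roll":2.2,"jaw":100},{"delta_pos":[-120,12,0],"roll":3.4,"jaw":100},{"delta_pos":[-155,16,5],"roll":4.6,"jaw":100},{"delta_pos":[-185,19,10],"roll":5.8,"jaw":100},{"delta_pos":[-208,21,15],"roll":7,"jaw":100},{"delta_pos":[-220,22,17],"roll":8.2,"jaw":100},{"delta_pos":[-225,23,17],"roll":9.4,"jaw":100},{"delta_pos":[-225,23,17],"roll":10.6,"jaw":100},{"delta_pos":[-225,23,17],"roll":11.4,"jaw":100},{"delta_pos":[-225,23,17],"roll":11.4,"jaw":100},{"delta_pos":[-225,23,17],"roll":11.4,"jaw":100},{"delta_pos":[-225,23,17],"roll":11.4,"jaw":100}])

```text
time_s: 12.38
ee_pos: [559.2, -154.7, 197.6]
ee_rot: [-179.9, 0.1, 37.1]
force: [-0.3, -0.5, -0.3]
gripper_width: 91.3
gripper_force: 0.0
```

Run:
```python
from h import *
s=env.state();print(s['ee_pos'],s['ee_rot'],s['qpos'].round(1),s['time_s'])
fs={n:cam(n) for n in('wrist','side','scene')}
for n,f in fs.items():
    P=cloud(f);hsv=cv2.cvtColor(f['img'],cv2.COLOR_BGR2HSV)
    q=(abs(P[...,2]-84)<5)&(hsv[...,1]<70)&(np.hypot(P[...,0]-562,P[...,1]+152)<50)
    k,l,st,_=cv2.connectedComponentsWithStats(q.astype(np.uint8));i=1+np.argmax(st[1:,4])
    cs,_=cv2.findContours((l==i).astype(np.uint8),cv2.RETR_EXTERNAL,cv2.CHAIN_APPROX_NONE)
    c=max(cs,key=cv2.contourArea)[:,0];X=np.array([onz(f,*p,84)[:2] for p in c.astype(float)])
    print(n,st[i],np.median(P[l==i][:,2]),cv2.minEnclosingCircle(X.astype(np.float32)),cv2.fitEllipse(X.astype(np.float32)))
    # cover
    C=P[(P[...,2]>1.5)&(P[...,2]<12)&(abs(P[...,0]-521)<230)&(abs(P[...,1]-68)<105)]
    if n!='wrist':print('cover rim',len(C),C.min(0),C.max(0))
w=fs['wrist']['img'];sd=cv2.resize(fs['side']['img'][130:320,190:390],(400,380))
cv2.imwrite('pics/6.png',np.hstack([cv2.resize(w,(400,300)),cv2.resize(sd,(400,300))]))
```

```text
[ 559.21540901 -154.68272487  197.62502156] [-1.79923762e+02  5.03836213e-02  3.71079178e+01] [-16.6  19.4  90.4   0.   70.3  36.3] 12.3833
wrist [ 247  168   63   62 3011] 85.01550271862425 ((563.023681640625, -150.30860900878906), 29.592060089111328) ((562.9439086914062, -150.60354614257812), (56.75239562988281, 57.661041259765625), 117.69124603271484)
side [293 223  20  14 227] 83.4952152436847 ((557.2993774414062, -154.8828125), 31.413026809692383) ((558.1806640625, -154.87171936035156), (56.286766052246094, 59.82612991333008), 150.38134765625)
cover rim 1110 [291.259927   -35.71562995   1.50187633] [750.86190585 171.49961459  11.64111418]
scene [297 222  19  10 154] 84.86150047439935 ((558.7896728515625, -152.0688934326172), 34.73890686035156) ((560.04345703125, -153.68115234375), (55.99394607543945, 65.84635162353516), 137.76829528808594)
cover rim 1357 [291.07628177 -35.40684664   1.50166269] [749.58788728 172.81480813  11.79519787]
```

View pics/6.png

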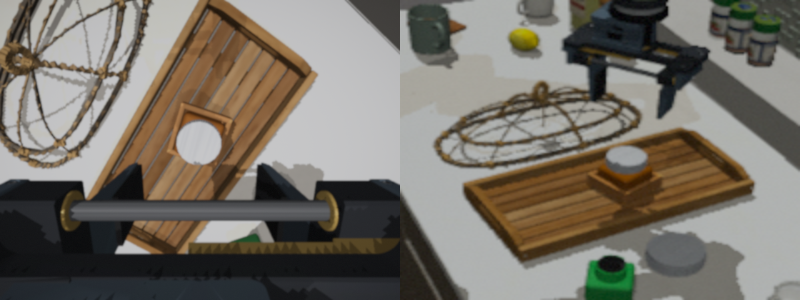

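The view shows the cover standing flat on the worktop beside the tray and the jar in its holder. The cap is at (200,143) in the half-scale wrist picture, which gives about (562.3,-151) with its top at 84-85. Next I descend onto it.

Call:
arm_command(rows=[{"delta_pos":[4.7,-1,20],"roll":0,"jaw":100},{"delta_pos":[4.7,-1,45],"roll":0,"jaw":100},{"delta_pos":[4.7,-1,70],"roll":0,"jaw":100},{"delta_pos":[4.7,-1,90],"roll":0,"jaw":100},{"delta_pos":[4.7,-1,105],"roll":0,"jaw":100},{"delta_pos":[4.7,-1,115],"roll":0,"jaw":100},{"delta_pos":[4.7,-1,122],"roll":0,"jaw":100},{"delta_pos":[4.7,-1,127],"roll":0,"jaw":100},{"delta_pos":[4.7,-1,130],"roll":0,"jaw":100},{"delta_pos":[4.7,-1,131],"roll":0,"jaw":100},{"delta_pos":[4.7,-1,131],"roll":0,"jaw":100},{"delta_pos":[4.7,-1,131],"roll":0,"jaw":100}])

```text
time_s: 13.53
ee_pos: [563.3, -151.4, 68.1]
ee_rot: [179.9, -0.1, 37.0]
force: [0.5, 0.4, 0.6]
gripper_width: 91.4
gripper_force: 0.0
```

Call:
arm_command(rows=[{"delta_pos":[-0.5,0,1.5],"roll":0,"jaw":80},{"delta_pos":[-0.5,0,1.5],"roll":0,"jaw":70},{"delta_pos":[-0.5,0,1.5],"roll":0,"jaw":65},{"delta_pos":[-0.5,0,1.5],"roll":0,"jaw":60},{"delta_pos":[-0.5,0,1.5],"roll":0,"jaw":50},{"delta_pos":[-0.5,0,1.5],"roll":0,"jaw":50},{"delta_pos":[-0.5,0,1.5],"roll":0,"jaw":50},{"delta_pos":[-0.5,0,1.5],"roll":0,"jaw":50}], squeeze=6)

```text
time_s: 14.2
ee_pos: [562.4, -151.5, 66.0]
ee_rot: [-180.0, -0.0, 37.0]
force: [-0.5, -0.4, 0.5]
gripper_width: 58.4
gripper_force: 6.0
```

Call:
arm_command(rows=[{"delta_pos":[0,0,0],"roll":0,"jaw":50},{"delta_pos":[0,0,0],"roll":0,"jaw":50},{"delta_pos":[0,0,0],"roll":0,"jaw":50},{"delta_pos":[0,0,0],"roll":0,"jaw":50}], squeeze=58)

```text
time_s: 14.53
ee_pos: [562.4, -151.5, 66.0]
ee_rot: [-180.0, -0.0, 37.0]
force: [0.5, 0.3, 1.3]
gripper_width: 57.4
gripper_force: 58.0
```

Call:
arm_command(rows=[{"delta_pos":[0,0,0],"roll":-0.3,"jaw":50},{"delta_pos":[0,0,0],"roll":-0.8,"jaw":50},{"delta_pos":[0,0,0],"roll":-1.4,"jaw":50},{"delta_pos":[0,0,0],"roll":-2.0,"jaw":50},{"delta_pos":[0,0,0],"roll":-2.6,"jaw":50},{"delta_pos":[0,0,0],"roll":-3.2,"jaw":50},{"delta_pos":[0,0,0],"roll":-3.6,"jaw":50},{"delta_pos":[0,0,0],"roll":-4.0,"jaw":50}])

```text
time_s: 15.2
ee_pos: [562.4, -151.4, 66.0]
ee_rot: [-180.0, -0.0, 57.0]
force: [-0.1, 0.9, 1.6]
gripper_width: 57.2
gripper_force: 58.0
```

Run:
```python
from h import *
s=env.state();print(s['torque'],s['force'],s['ee_rot'],s['qpos'].round(1),s['gripper_width'])
f=cam('wrist');cv2.imwrite('pics/7.png',f['img'][100:320,140:420])
```

```text
[-0.00070552  0.18014945 -0.37006012] [-0.1339522   0.93613969  1.58175427] [-1.79986408e+02 -3.41603607e-02  5.70270286e+01] [-16.2  26.3 100.3   0.   53.4  16.7] 57.16188610224749
```

View pics/7.png

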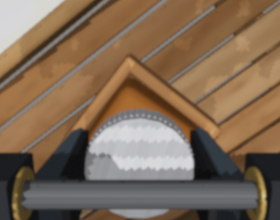

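The fingers hold the cap at crop pixels (140,160) and the threads resist at 0.37 N m, so I keep turning.

Call:
arm_command(rows=[{"delta_pos":[0,0,0],"roll":-0.3,"jaw":50},{"delta_pos":[0,0,0],"roll":-0.8,"jaw":50},{"delta_pos":[0,0,0],"roll":-1.4,"jaw":50},{"delta_pos":[0,0,0],"roll":-2.0,"jaw":50},{"delta_pos":[0,0,0],"roll":-2.6,"jaw":50},{"delta_pos":[0,0,0],"roll":-3.2,"jaw":50},{"delta_pos":[0,0,0],"roll":-3.8,"jaw":50},{"delta_pos":[0,0,0],"roll":-4.4,"jaw":50},{"delta_pos":[0,0,0],"roll":-5.0,"jaw":50},{"delta_pos":[0,0,0],"roll":-5.6,"jaw":50},{"delta_pos":[0,0,0],"roll":-6.2,"jaw":50},{"delta_pos":[0,0,0],"roll":-6.6,"jaw":50},{"delta_pos":[0,0,0],"roll":-7.0,"jaw":50}])

```text
time_s: 16.33
ee_pos: [562.6, -151.5, 66.3]
ee_rot: [180.0, -0.0, 92.0]
force: [-1.3, 0.7, 3.5]
gripper_width: 57.3
gripper_force: 58.0
```

Run:
```python
from h import *
s=env.state();print(s['torque'],s['force'],s['ee_rot'])
```

```text
[ 0.0216291   0.20663217 -0.28290157] [-1.29892057  0.6966095   3.5139299 ] [ 1.79962440e+02 -1.74388145e-02  9.20108592e+01]
```

Call:
arm_command(rows=[{"delta_pos":[0,0,0],"roll":-0.3,"jaw":50},{"delta_pos":[0,0,0],"roll":-0.8,"jaw":50},{"delta_pos":[0,0,0],"roll":-1.4,"jaw":50},{"delta_pos":[0,0,0],"roll":-2.0,"jaw":50},{"delta_pos":[0,0,0],"roll":-2.6,"jaw":50},{"delta_pos":[0,0,0],"roll":-3.1,"jaw":50},{"delta_pos":[0,0,0],"roll":-3.5,"jaw":50},{"delta_pos":[0,0,0],"roll":-3.7,"jaw":50},{"delta_pos":[0,0,0],"roll":-3.7,"jaw":50},{"delta_pos":[0,0,0],"roll":-3.7,"jaw":50}])

```text
time_s: 17.17
ee_pos: [562.9, -151.2, 68.2]
ee_rot: [179.9, 0.0, 110.5]
force: [-3.0, 2.8, 13.3]
gripper_width: 57.6
gripper_force: 58.0
```

Run:
```python
from h import *
s=env.state();print(s['torque'],s['force'],s['ee_rot'],s['ee_pos'])
```

```text
[0.41260732 0.69880167 0.01173408] [-2.98416907  2.82566873 13.26209622] [1.79886992e+02 1.85060830e-02 1.10461722e+02] [ 562.93145527 -151.17557489   68.18084053]
```

The torque has fallen to zero and the seal pushes up with 13 N, so the threads have let go. I lift straight up.

Call:
arm_command(rows=[{"delta_pos":[0,0,-1],"roll":0,"jaw":50},{"delta_pos":[0,0,-2],"roll":0,"jaw":50},{"delta_pos":[0,0,-3],"roll":0,"jaw":50},{"delta_pos":[0,0,-4.5],"roll":0,"jaw":50},{"delta_pos":[0,0,-6.5],"roll":0,"jaw":50},{"delta_pos":[0,0,-9],"roll":0,"jaw":50},{"delta_pos":[0,0,-11.5],"roll":0,"jaw":50},{"delta_pos":[0,0,-14],"roll":0,"jaw":50},{"delta_pos":[0,0,-16.5],"roll":0,"jaw":50},{"delta_pos":[0,0,-19],"roll":0,"jaw":50},{"delta_pos":[0,0,-21.5],"roll":0,"jaw":50},{"delta_pos":[0,0,-24],"roll":0,"jaw":50},{"delta_pos":[0,0,-26],"roll":0,"jaw":50},{"delta_pos":[0,0,-27.5],"roll":0,"jaw":50},{"delta_pos":[0,0,-28],"roll":0,"jaw":50},{"delta_pos":[0,0,-28],"roll":0,"jaw":50},{"delta_pos":[0,0,-28],"roll":0,"jaw":50},{"delta_pos":[0,0,-28],"roll":0,"jaw":50}])

```text
time_s: 18.67
ee_pos: [562.3, -151.5, 93.8]
ee_rot: [-180.0, -0.0, 110.5]
force: [-0.7, -0.5, 0.7]
gripper_width: 57.1
gripper_force: 58.0
```

Run:
```python
from h import *
s=env.state();print(s['torque'],s['force'],s['ee_pos'],s['gripper_width'])
a=[]
for n in('scene','side'):
    f=cam(n);a.append(cv2.resize(f['img'][190:270,260:340],(400,400),interpolation=cv2.INTER_CUBIC))
    P=cloud(f);hsv=cv2.cvtColor(f['img'],cv2.COLOR_BGR2HSV)
    q=(hsv[...,1]<60)&(hsv[...,2]>60)&(P[...,2]>60)&(P[...,2]<125)&(np.hypot(P[...,0]-562,P[...,1]+152)<45);print(n,q.sum(),np.percentile(P[q][:,2],[2,25,50,75,98]).round(1))
cv2.imwrite('pics/8.png',np.hstack(a))
```

```text
[-0.0729257   0.03029053 -0.03935993] [-0.66185451 -0.47396493  0.72299709] [ 562.30909435 -151.51827747   93.7802745 ] 57.13763655173051
scene 136 [ 95.7 104.4 111.6 113.4 121.5]
side 200 [ 96.1 106.5 110.5 112.2 115.9]
```

View pics/8.png

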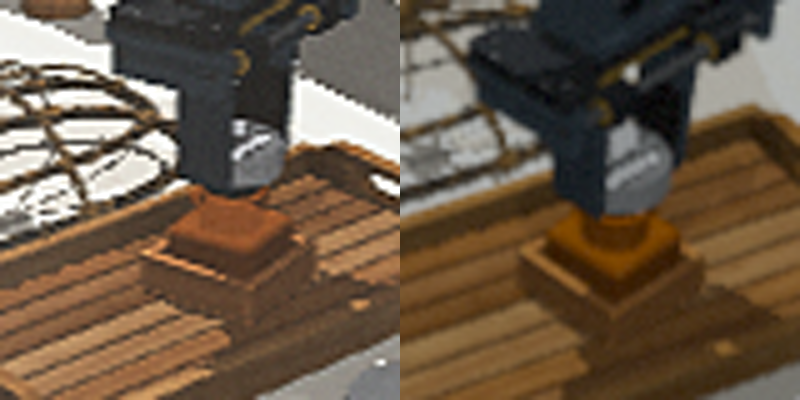

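The cap is held in the gripper with its top at about z=112 and its rim 8 mm above the mouth. The jar's bare neck is visible and the jar sits in its holder. The force reading is about zero, so nothing is hanging from the cap.

```bash
python3 -c "
from h import *
print(env.state()['qvel'].round(2)); print(env.job_done())"
```

```text
[-0.03 -0.05 -0.02 -0.03 -0.03 -0.  ]
the job is handed in; nothing more can be done
None
```

The food cover stands flat on the worktop to the left of the tray, the cap is unscrewed and held level about 8 mm above the jar's mouth, the jar is still in its holder, and I handed the job in at about 19 s; no verdict was returned.

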